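Clamp a sprayed test plate in the colour reader, take a reading, free the clip

TASK

Gently swing the colour reader's spring clip by its yellow tab onto the edge of the red test plate and on until its arm is pressed firmly against the rubber stop buffer, without crushing the buffer, so that the plate is pushed back against its fence and held. With the clip holding the plate, press the green button fully down, then swing the clip right back clear of the plate, leaving the plate lying against its fence. Do not touch the fresh paint of the plate with the robot, and leave the tin, the spray can and the tape roll alone.

Things in the scene. Friction and masses are not known exactly. Their poses are not given: they have to be found in the camera images.
- reader: White bench colour reader, fixed, 220 (its x) x 290 (its y) mm; origin under its centre on the work surface. Its flat grey top, the bed, is 60 mm above the origin. A hood on the bed at its +x side (x 62 to 108, y -70 to 130 mm) reaches 80 mm above the work surface. Two 2.5 mm high rails on the bed at x = -27 and 47 mm guide the plate.
- fence (a point): Middle of the plate fence's face, at bed height: a 5 mm high aluminium bar along the reader's x, its face looking to the reader's -y; at x = 10, y = 35 mm in the reader's frame.
- pivot (a point): The clip's pivot axis at bed height, at x = -85, y = -50 mm in the reader's frame. The brass pivot screw's head is 21 mm above the bed.
- plate: Loose red painted steel test plate, 70 (x) x 100 (y) x 4 mm, about 0.15 kg, flat on the bed between the rails, a grey band at its +y end, axes along the reader's. Origin: centre of its underside. Against the fence it is at y = -15 mm in the reader's frame, its edge for the clip at y = -65 mm. It starts 1 to 6 mm short of the fence (towards -y) and slides easily.
- clip: Steel spring clip turning about an upright pivot. Origin on the pivot axis at bed height, x along the arm. The stiff arm is 14 mm wide, 10 to 16 mm above the bed, 74 mm long; under it a sprung leaf carries the tip. The pivot is slightly stiff: the clip stays where it is left (but springs back a little from the buffer). Only the tip touches the plate.
- clip_tip (a point): Underside of the clip's tip, 90 mm from the pivot, sprung down to 1.5 mm above the bed. A 40 degree ramp on its leading side first pushes the plate to the fence, then rides up on its edge by itself (no lifting); this takes some 4 to 8 N at the tab. On the plate it presses with about 3 N and drags with 3 to 5 N felt at the tab, pivot included.
- clip_swing (a joint): Angle of the clip, rad, growing counterclockwise from above (towards the plate). At 0, its parked end stop, the arm points at -1.30 rad in the reader's frame (mostly along its -y); at 1.30 along the reader's +x, over the plate. It starts at 0 to 0.45. The tip rides up the plate edge at about 1.05 to 1.17; the arm meets the stop buffer somewhere from 1.22 to 1.61.
- clip_tab (a point): Centre of the top of the clip's yellow tab, an upright round post of 12 mm diameter on the arm, 65 mm from the pivot, free from 16 to 52 mm above the bed. It can be pinched from above or pushed from either side; fingertips 25 to 32 mm above the bed clear everything else round it.
- stop_block: Aluminium stop block 18 x 24 x 18 mm, fixed on the bed, origin under its centre. A screw on its -y side holds a 9 mm rubber buffer, 13 mm above the bed; the arm meets it 45 mm from the pivot. The buffer stands out 6 to 22 mm, set anew each time: find it by feel. It yields 1 mm per 5 N; firmly pressed is over 2 N (1.5 N at the tab), crushed is over 10 N (7 N at the tab, plus the clip's drag).
- read_button (a joint): Travel of the green reading button, m, 0 up, 0.006 fully down; fully down takes about 5 N.
- read_button_top (a point): Centre of the top of the green button, a 28 mm disc in a black collar on the bed, pressed straight down; at x = -70, y = 85 mm in the reader's frame.
- paint_tin: Red-labelled paint tin, 84 mm across, 100 mm tall, standing beside the reader's +y side. Origin under its centre.
- spray_can: Grey spray can with a blue band and black cap, 60 mm across, 175 mm tall, standing beside the reader's -y side. Origin under its centre.
- tape_roll: Yellow roll of tape lying flat, 100 mm across, 25 mm high, in front of the reader. Origin under its centre.
Things that resemble listed ones, but are neither listed nor needed, are in the scene too. Several things have the shape of the plate; the one meant has the colours described above.

How it is judged:
On the way, in this order (a step that is already met when the one before it is completed fails the run):
1. the clip's tip bears on the plate and its arm presses the stop buffer with more than 2 N, for 0.2 s (contact force between clip and plate above 1 N and contact force between clip and stop_block above 2 N and y of clip_tip in the frame of plate above -0.047 m), for 0.2 s.
2. the button is pressed fully (over 5 mm) while the clip still holds the plate (value of joint read_button above 0.005 m and contact force between clip and plate above 1 N), for 0.05 s.
At the end, for the whole second after the job is handed in: The clip's tip is at least 25 mm clear of the plate's edge (y below -90 mm in the reader's frame), the plate lies flat on the bed within 2.5 mm of its fence and at rest, and the button is up again (y of clip_tip in the frame of reader below -0.09 m and y of plate in the frame of reader above -0.0175 m and z of plate in the frame of reader below 0.062 m and angle between plate's own z axis and vertical below 0.04 rad and linear speed of plate below 0.02 m/s and value of joint read_button below 0.002 m); the robot touches nothing.
It fails at once if the stop buffer is crushed: more than 10 N on the stop (contact force between anything else and stop_block above 10 N).
It fails at once if the clip is forced onto the plate: more than 20 N between them (contact force between clip and plate above 20 N).
It fails at once if the robot touches the painted plate (contact force between any of the arm, the fingers and plate above 0.3 N).
It fails at once if the paint tin, the spray can or the tape roll is moved more than 15 mm (distance of any of paint_tin, spray_can, tape_roll from where it was at the start of the episode above 0.015 m).
It also fails if it takes over 70 s, if anything falls off the work surface, if the arm or the gripper's body presses on something with over 40 N, if the wrist force passes 120 N, or if a joint passes its speed limit or range.

ROBOT

A 6-joint arm with a two-finger parallel gripper is mounted at the origin on the work surface. World frame = base frame: x ahead of the robot, y to its left, z up, the work surface at z = 0. Lengths are in m, angles in rad, forces in N, time in s.
With the tool pointing down it reaches from about 0.375 to 0.9 m from the base axis. Payload 3.1 kg.
Tool frame: the origin (TCP) lies on the centre line of the jaws, within the pads' length; the fingertips stand robot.tip_reach ahead of it and the grasp point (between the pads) lies 8 mm behind it (robot.tip_reach is the distance from the TCP to the fingertips, in m); z points along the fingers, y is the line along which they close (so a half turn about z gives the same grasp; the last joint's range is limited). The gripper opens to 87 mm and grips with 3 to 60 N. Pads are 19 mm wide; open, the fingers measure 117 mm over their backs; the gripper's body (75 mm by 190 mm) begins 51 mm behind the grasp point.
Start: joints at [0.995, 0.527, 1.433, -0, 1.181, -0.178], TCP at [0.242, 0.576, 0.234] pointing down, gripper open.
Joint ranges: [-3.08, 3.08], [-0.75, 2.2], [0.22, 2.44], [-1.43, 4.57], [0, 2.65], [-2.85, 2.85]. Speed limits (rad/s): [2.79, 2.79, 3.14, 3.14, 3.14, 3.14].

INTERFACE

Orientations are given as a unit quaternion [x, y, z, w].
In Python, from rig import robot gives the robot as it stands.
- The arm moves only by the tool jog_arm, never from a script. Its argument "motion" is one flat list of numbers, 7 for each row, row after row: the shift along the tool's x, y, z scaled (see below), then the turn, a rotation vector about the tool's x, y, z scaled (see below), then the gripper's target within -1 to 1 (shut at 1, half-way at 0, fully open at -1). In form: [x, y, z, rx, ry, rz, hand, x, y, z, rx, ry, rz, hand, ...]. A call has 1 to 12 rows; each row shifts and turns the commanded pose from where the row before left it, along the tool's axes as they then stand; what a row does not reach is not made up. The controller multiplies each number of a shift by 4 cm and each number of a turn by 4 degrees. A row lasts 1/8 s, in which the tool goes at most 62.5 mm and 10.7 degrees, less where a joint would pass 70% of its speed; a pose out of reach is approached as far as the arm can. A call with a number of a shift or a turn outside -1 to 1 is refused whole. A call with a gripper value outside its range is refused whole. The fingers move at their own pace and stop on an object; "grip_force" is the grip in N (left out, the last holds). Time passes only in rows, so rows that do not move let the fingers close. It gives the time, the measured TCP pose, the force, the opening and the grip force at its end, in the units of the state.
- robot.get_obs(): the state, without advancing time (a new reading comes with each control period).
- robot.camera(name): name is "scene" or "top"; returns the picture (400x640x3 uint8, blue, green, red); there is no depth.
- robot.calibration(name): a dict with "fx", "fy", "cx", "cy" (pixels), "R" (3x3) and "t" (3): a world point X has camera coordinates R X + t. Camera axes: x right, y down, z forward; pixel columns grow to the right and rows downward; lengths in m; the calibration is good to about 2 mm. A picture is of the moment at which its call begins. calibration takes no time and is no camera call.
- robot.hand_in(): hands the job in; it is judged then, once.
The state is a dict: "time": time; "q": joint angles; "joint_velocities": joint speeds; "joint_torque": joint torques, N m; "position": TCP position; "tool_rot": TCP orientation; "ft_force": force on the tool from outside, world axes, zero at the start; "moment": the same for the moment, N m; "grip_width": finger opening in m; "grip_force": force on a finger pad.
Only numpy, scipy, OpenCV 4.12 (cv2) and the standard library are available. Lean on these libraries where they do the work, as an engineer would, in place of code of your own. Each camera call takes 0.05 s, during which the arm holds its last target. There are 200 camera calls.

## Working session

There is one attempt and no reset: what is moved stays moved. The work goes in short steps, Python scripts to look and compute and a tool call to move; the robot and the scene stay as the last step left them, time stands still between calls to the robot, and variables do not carry over. Pictures are saved under pics/ and viewed, at most 10 in all, crops included, and the job is handed in when it is done.

Besides the shell and the picture viewer there is one more tool, called after "Request:" as a command line: name --argument value ..., lists and objects as JSON in quotes. jog_arm: Moves the arm, as the interface text tells. Shifts and turns lie within -1 to 1; 1 stands for 4 cm of shift or 4 degrees of turn. Its arguments: {"type":"object","properties":{"motion":{"type":"array","items":{"type":"number"}},"grip_force":{"type":"number"}},"required":["motion"]}

```bash
mkdir -p pics; python3 - <<'E'
from rig import robot
import cv2,numpy as np
for n in("scene","top"):
    im=robot.camera(n);cv2.imwrite(f"pics/{n}0.png",im);c=robot.calibration(n);print(n,{k:np.round(v,4).tolist() for k,v in c.items()})
o=robot.get_obs();print(o,robot.tip_reach)
E
```

```text
scene {'fx': 489.905, 'fy': 489.905, 'cx': 318.8553, 'cy': 203.665, 'R': [[-0.0342, 0.9993, -0.0133], [0.752, 0.017, -0.659], [-0.6583, -0.0326, -0.752]], 't': [0.016, -0.3718, 1.4894]}
top {'fx': 429.155, 'fy': 429.155, 'cx': 321.0737, 'cy': 200.6745, 'R': [[0.0083, -0.9997, -0.0215], [-0.9959, -0.0064, -0.0903], [0.0902, 0.0221, -0.9957]], 't': [0.0256, 0.6064, 0.8655]}
{'time': 0.1, 'q': array([ 9.94509618e-01,  5.28351820e-01,  1.43377394e+00, -6.19293262e-05,
        1.18140829e+00, -1.78506292e-01]), 'joint_velocities': array([-0.00053123, -0.00232702, -0.00363639, -0.00033449, -0.00046449,
       -0.001153  ]), 'joint_torque': array([ 1.12860901e-04, -4.40984631e+01, -1.77150249e+01,  6.35220297e-02,
        5.34341822e-02, -5.01398586e-05]), 'position': array([0.24174452, 0.57565756, 0.23268268]), 'tool_rot': array([ 1.97569895e-01,  9.80288322e-01, -9.12941769e-04, -3.31084426e-04]), 'ft_force': array([ 0.77319614,  0.1964511 , -0.35993364]), 'moment': array([ 0.01257251,  0.00423714, -0.01495849]), 'grip_force': 0.0, 'grip_width': 0.0871406910167401} 0.011
```

View pics/scene0.png

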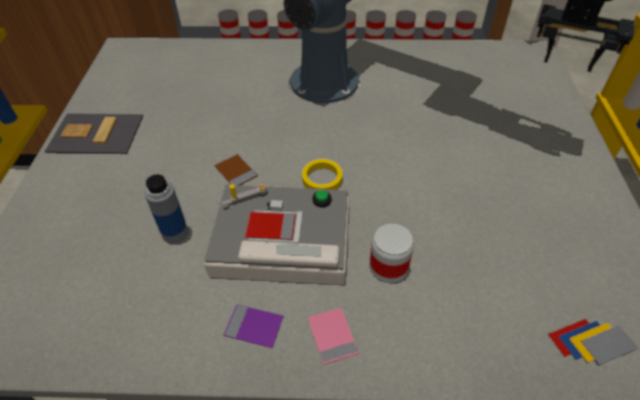

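View pics/top0.png

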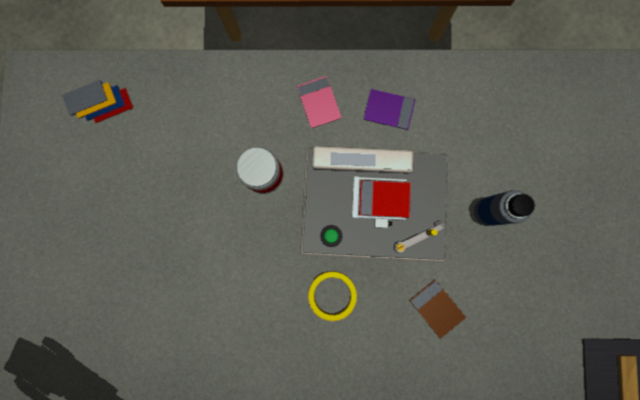

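Could be mistaken for the plate: red with grey band on the bed (384,199; chosen), pink (320,102), purple (389,109), brown (437,308), fan card (112,105). For the tab: yellow post on the arm (434,231; chosen), against the brass pivot (400,246), tape roll (332,296) and yellow card (96,100). For the button: green disc (331,236).

```bash
cat > h.py <<'E'
from rig import robot
import cv2,numpy as np
def ray(n,uv,z):
    c=robot.calibration(n);R=np.array(c['R']);t=np.array(c['t'])
    d=R.T@np.array([(uv[0]-c['cx'])/c['fx'],(uv[1]-c['cy'])/c['fy'],1]);C=-R.T@t
    return C+d*(z-C[2])/d[2]
def blobs(im,lo,hi,box,amin=6):
    m=cv2.inRange(cv2.cvtColor(im,cv2.COLOR_BGR2HSV),lo,hi);k=np.zeros_like(m);x0,y0,x1,y1=box;k[y0:y1,x0:x1]=m[y0:y1,x0:x1]
    n,l,s,c=cv2.connectedComponentsWithStats(k)
    return [(c[i].round(1),s[i].tolist(),l==i) for i in range(1,n) if s[i][4]>=amin]
E
python3 - <<'E'
from h import *
im=cv2.imread("pics/top0.png");b=(290,140,460,270)
for nm,lo,hi,z in(("green",(45,100,40),(80,255,255),.07),("yellow",(15,120,100),(35,255,255),.112),("red",(0,150,80),(6,255,255),.064)):
    for c,s,l in blobs(im,lo,hi,b): 
        print(nm,c,s,ray("top",c,z).round(4), cv2.minAreaRect(np.argwhere(l)[:,::-1].astype(np.float32)))
# bed outline: corner guess by eye
sc=cv2.imread("pics/scene0.png");b=(205,180,355,285)
for nm,lo,hi,z in(("green",(45,100,40),(80,255,255),.07),("yellow",(15,120,100),(35,255,255),.112),("red",(0,150,80),(6,255,255),.064)):
    for c,s,l in blobs(sc,lo,hi,b): print("sc",nm,c,s,ray("scene",c,z).round(4))
cv2.imwrite("pics/crop0.png",cv2.resize(im[138:270,295:455],None,fx=4.5,fy=4.5,interpolation=cv2.INTER_CUBIC))
E
```

```text
green [330.8 235.5] [324, 229, 15, 14, 173] [0.5337 0.0094 0.07  ] ((331.0, 235.5), (13.0, 14.0), 90.0)
yellow [433.8 231.9] [431, 229, 7, 7, 39] [ 0.5415 -0.1822  0.112 ] ((434.0, 232.0), (6.0, 6.0), 90.0)
yellow [400.  246.9] [396, 244, 8, 7, 43] [ 0.5132 -0.1193  0.112 ] ((399.5, 247.0), (6.0, 7.0), 90.0)
red [390.8 198.6] [372, 181, 38, 37, 1288] [ 0.6079 -0.1095  0.064 ] ((390.89691162109375, 198.76803588867188), (37.27968978881836, 34.963897705078125), 2.6025619506835938)
red [360. 197.] [360, 188, 1, 19, 19] [ 0.6108 -0.0483  0.064 ] ((360.0, 197.0), (18.0, 0.0), -90.0)
sc green [321.4 195.7] [315, 190, 14, 12, 137] [0.5321 0.0088 0.07  ]
sc yellow [322.2 184.6] [303, 180, 39, 10, 260] [0.538  0.0111 0.112 ]
sc yellow [232.6 190.5] [229, 184, 8, 15, 70] [ 0.5594 -0.1791  0.112 ]
sc yellow [261.9 186.9] [260, 185, 5, 5, 22] [ 0.5475 -0.1178  0.112 ]
sc red [264.4 225.1] [246, 212, 37, 27, 830] [ 0.6136 -0.1099  0.064 ]
```

View pics/crop0.png

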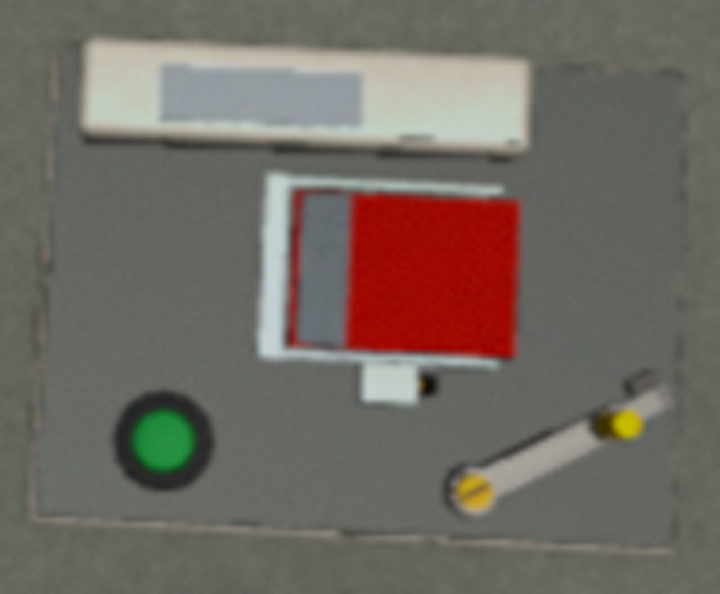

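The crop confirms the choice: plate red with its grey band towards the fence, stop block and dark buffer at crop (390,383), brass pivot at (474,491), yellow tab at (624,424), and green button at (163,440).

```bash
python3 - <<'E'
from h import *
from scipy.spatial.transform import Rotation as Ro
P=ray("top",(400,246.9),.081);B=ray("top",(330.8,235.5),.067);T=ray("top",(434.2,231.9),.112)
e=lambda x,y,z:ray("top",(295+x/4.5-.4,138+y/4.5-.4),z)
e1,e2=e(35,520,.06),e(670,550,.06)
print("P",P,"B",B,"T",T,"scene P",ray("scene",(261.9,186.9),.081),"T",ray("scene",(233,187),.110))
d=(B-P)[:2];y1=np.arctan2(d[1],d[0])-np.arctan2(135,15);d2=(e1-e2)[:2];y2=np.arctan2(d2[1],d2[0])-np.pi/2
print("len",np.hypot(*d),"yaws",np.degrees([y1,y2]),"edge",np.hypot(*d2),"PT",np.linalg.norm((T-P)[:2]))
r1,r2=e(520,202,.064),e(516,358,.064);d3=(r1-r2)[:2];print("plate edge len",np.hypot(*d3),"yaw",np.degrees(np.arctan2(d3[1],d3[0])))
y=(y1+y2)/2
c,s=np.cos(y),np.sin(y);R=np.array([[c,-s],[s,c]])
O=(P[:2]-R@[-.085,-.05]+B[:2]-R@[-.07,.085])/2
print("reader",O,np.degrees(y)); v=R.T@(T-P)[:2];a=np.arctan2(v[1],v[0]);print("clip angle",a+1.3)
print("plate edge in reader",R.T@(r1[:2]-O),R.T@(r2[:2]-O),"buffer",R.T@(e(433,384,.073)[:2]-O))
print(Ro.from_quat(robot.get_obs()['tool_rot']).as_matrix().round(3))
E
```

```text
P [ 0.51274931 -0.12424193  0.081     ] B [0.53372894 0.00940775 0.067     ] T [ 0.54154399 -0.18289916  0.112     ] scene P [ 0.51856082 -0.12412565  0.081     ] T [ 0.54730153 -0.18034726  0.11      ]
len 0.13528629280704926 yaws [-2.5810009  -2.16692993] edge 0.2785264577248698 PT 0.06534373849581028
plate edge len 0.06927214648010716 yaw -2.0424997122200863
reader [ 0.59994773 -0.07811225] -2.3739654152571785
clip angle 0.22697624454954513
plate edge in reader [ 0.04338736 -0.06836395] [-0.02588363 -0.0687647 ] buffer [-0.0395057  -0.03154939]
[[-0.922  0.387 -0.001]
 [ 0.387  0.922 -0.002]
 [ 0.    -0.002 -1.   ]]
```

Request:
jog_arm --motion '[0,0,0,0,0,1,0.3,0,0,0,0,0,1,0.3,0,0,0,0,0,1,0.3,0,0,0,0,0,1,0.3,0,0,0,0,0,1,0.3,0,0,0,0,0,1,0.3,0,0,0,0,0,1,0.3,0,0,0,0,0,1,0.3,0,0,0,0,0,1,0.3,0,0,0,0,0,1,0.3,0,0,0,0,0,0.25,0.3,0,0,0,0,0,0,0.3]' --grip_force 30

```text
time: 1.6
position: [0.242, 0.576, 0.2333]
tool_rot: [0.528, 0.849, -0.0, 0.0]
ft_force: [0.1, 0.6, -0.0]
grip_width: 0.0303
grip_force: 0.0
```

```bash
cat >> h.py <<'E'
from scipy.spatial.transform import Rotation as Ro
def to(w,zrot=None):
    o=robot.get_obs();M=Ro.from_quat(o['tool_rot']).as_matrix();d=M.T@(np.array(w)-o['position'])
    print("pos",o['position'].round(4),"tooly deg",np.degrees(np.arctan2(M[1,1],M[0,1])).round(2),"tilt",M[:,2].round(4),"shift units",(d/.04).round(3),"ft",o['ft_force'].round(2),"w",round(o['grip_width'],4),"t",o['time'])
E
python3 -c "
from h import *
to([.543,-.182,.18]);print(ray('top',(519,207),.175))"
```

```text
pos [0.242  0.576  0.2333] tooly deg 26.25 tilt [-3.e-04 -5.e-04 -1.e+00] shift units [-20.325  -1.633   1.339] ft [ 0.12  0.61 -0.03] w 0.0303 t 1.6
[ 0.58411293 -0.31327301  0.175     ]
```

Request:
jog_arm --motion '[-0.95,-0.08,0,0,0,0,0.3,-0.95,-0.08,0,0,0,0,0.3,-0.95,-0.08,0,0,0,0,0.3,-0.95,-0.08,0,0,0,0,0.3,-0.95,-0.08,0,0,0,0,0.3,-0.95,-0.08,0,0,0,0,0.3,-0.95,-0.08,0,0,0,0,0.3,-0.95,-0.08,0,0,0,0,0.3,-0.95,-0.08,0,0,0,0,0.3,-0.95,-0.08,0,0,0,0,0.3,-0.95,-0.08,0,0,0,0,0.3,-0.95,-0.08,0,0,0,0,0.3]'

```text
time: 3.1
position: [0.4095, 0.1489, 0.2338]
tool_rot: [0.528, 0.849, 0.0, 0.0]
ft_force: [0.9, 0.4, 0.3]
grip_width: 0.0306
grip_force: 0.0
```

Request:
jog_arm --motion '[-0.95,-0.08,0,0,0,0,0.3,-0.95,-0.08,0,0,0,0,0.3,-0.95,-0.08,0,0,0,0,0.3,-0.95,-0.08,0,0,0,0,0.3,-0.95,-0.08,0,0,0,0,0.3,-0.95,-0.08,0,0,0,0,0.3,-0.95,-0.08,0,0,0,0,0.3,-0.95,-0.08,0,0,0,0,0.3,-0.95,-0.08,0,0,0,0,0.3,0,0,0,0,0,0,0.3]'

```text
time: 4.35
position: [0.5355, -0.1723, 0.2336]
tool_rot: [0.529, 0.848, -0.0, 0.001]
ft_force: [0.0, 0.7, -1.4]
grip_width: 0.0305
grip_force: 0.0
```

```bash
python3 -c "
from h import *
to([.543,-.182,.099]);cv2.imwrite('pics/s1.png',cv2.resize(robot.camera('scene')[130:290,150:400],None,fx=3,fy=3))"
```

```text
pos [ 0.5355 -0.1723  0.2336] tooly deg 26.07 tilt [ 0.0018 -0.0015 -1.    ] shift units [-0.293  0.059  3.365] ft [ 0.03  0.68 -1.42] w 0.0305 t 4.35
```

View pics/s1.png

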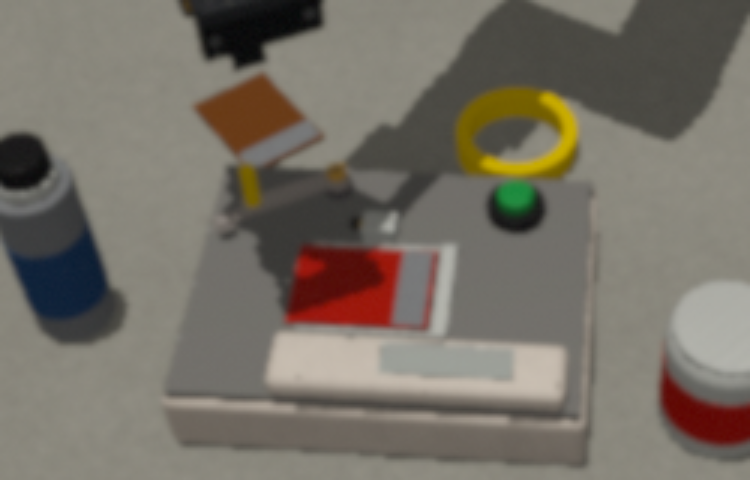

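The picture shows the gripper above and behind the tab (tab at crop 249,185), with the reader clear around it. Next I descend with the fork open round the post.

Request:
jog_arm --motion '[-0.29,0.06,0.4,0,0,0,0.3,0,0,0.6,0,0,0,0.3,0,0,0.6,0,0,0,0.3,0,0,0.6,0,0,0,0.3,0,0,0.6,0,0,0,0.3,0,0,0.5,0,0,0,0.3,0,0,0,0,0,0,0.3,0,0,0,0,0,0,0.3]'

```text
time: 5.4
position: [0.5417, -0.1785, 0.1017]
tool_rot: [0.528, 0.849, 0.0, 0.0]
ft_force: [-0.7, 0.8, -0.1]
grip_width: 0.0304
grip_force: 0.0
```

```bash
python3 -c "
from h import *
to([.543,-.182,.099])
for n,b in (('top',(140,400,270,460)),('scene',(170,205,240,300))):
    im=robot.camera(n);cv2.imwrite('pics/%s2.png'%n,cv2.resize(im[130:280,300:470] if n=='top' else im[130:260,180:330],None,fx=4,fy=4))"
```

```text
pos [ 0.5417 -0.1785  0.1017] tooly deg 26.25 tilt [ 2.e-04 -1.e-04 -1.e+00] shift units [-0.093 -0.01   0.067] ft [-0.7   0.77 -0.11] w 0.0304 t 5.4
```

View pics/scene2.png

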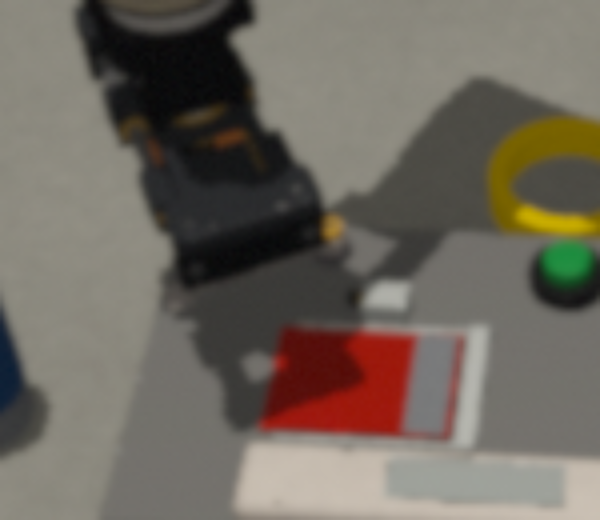

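The hand is over the tab and the post is hidden between the fingers. A light closing will confirm it is there.

Request:
jog_arm --motion '[-0.09,0,0.06,0,0,0,1,0,0,0,0,0,0,1,0,0,0,0,0,0,1,0,0,0,0,0,0,1,0,0,0,0,0,0,1]' --grip_force 5

```text
time: 6.12
position: [0.5432, -0.1823, 0.0993]
tool_rot: [0.528, 0.849, -0.0, 0.0]
ft_force: [-0.4, -0.6, 1.0]
grip_width: 0.012
grip_force: 5.0
```

Pinched at 12 mm, so it is the tab. Next I loosen to a 15 mm fork and swing along the arc to just short of the plate.

Request:
jog_arm --motion '[0,0,0,0,0,0,0.655,0.004,0.1135,0,0,0,-1,0.655,0.004,0.1135,0,0,0,-1,0.655,0.004,0.1135,0,0,0,-1,0.655,0.004,0.1135,0,0,0,-1,0.655,0.004,0.1135,0,0,0,-1,0.655,0.004,0.1135,0,0,0,-1,0.655,0.004,0.1135,0,0,0,-1,0.655,0.004,0.1135,0,0,0,-1,0.655,0.004,0.1135,0,0,0,-1,0.655,0.004,0.1135,0,0,0,-1,0.655,0,0,0,0,0,0,0.655]' --grip_force 30

```text
time: 7.62
position: [0.5737, -0.1494, 0.0989]
tool_rot: [0.206, 0.978, 0.0, -0.0]
ft_force: [0.4, 0.1, 0.9]
grip_width: 0.0151
grip_force: 0.0
```

```bash
cat >> h.py <<'E'
def st():
    o=robot.get_obs();M=Ro.from_quat(o['tool_rot']).as_matrix();v=o['position'][:2]-[.5147,-.124]
    print("r %.4f theta %.3f  ft tool"%(np.hypot(*v),np.arctan2(v[1],v[0])+.041+1.3),(M.T@o['ft_force']).round(2),"w",o['grip_width'].round(4),"alpha-90",np.radians(np.degrees(np.arctan2(M[1,1],M[0,1]))-90).round(3)+1.341,"z",o['position'][2].round(4),"t",o['time'])
E
python3 -c "
from h import *
st();cv2.imwrite('pics/top3.png',cv2.resize(robot.camera('top')[140:270,295:455],None,fx=4.5,fy=4.5))"
```

```text
Traceback (most recent call last):
  File "h.py", line 17, in st
    print("r %.4f theta %.3f  ft tool"%(np.hypot(*v),np.arctan2(v[1],v[0])+.041+1.3),(M.T@o['ft_force']).round(2),"w",o['grip_width'].round(4),"alpha-90",np.radians(np.degrees(np.arctan2(M[1,1],M[0,1]))-90).round(3)+1.341,"z",o['position'][2].round(4),"t",o['time'])
                                                                                                                      ^^^^^^^^^^^^^^^^^^^^^
AttributeError: 'float' object has no attribute 'round'
```

```bash
sed -i "s/o\['grip_width'\].round(4)/round(o['grip_width'],4)/" h.py
python3 -c "
from h import *
st();cv2.imwrite('pics/top3.png',cv2.resize(robot.camera('top')[140:270,295:455],None,fx=4.5,fy=4.5))"
```

```text
r 0.0642 theta 0.934  ft tool [-0.3   0.26 -0.86] w 0.0151 alpha-90 0.925 z 0.0989 t 7.625
```

View pics/top3.png

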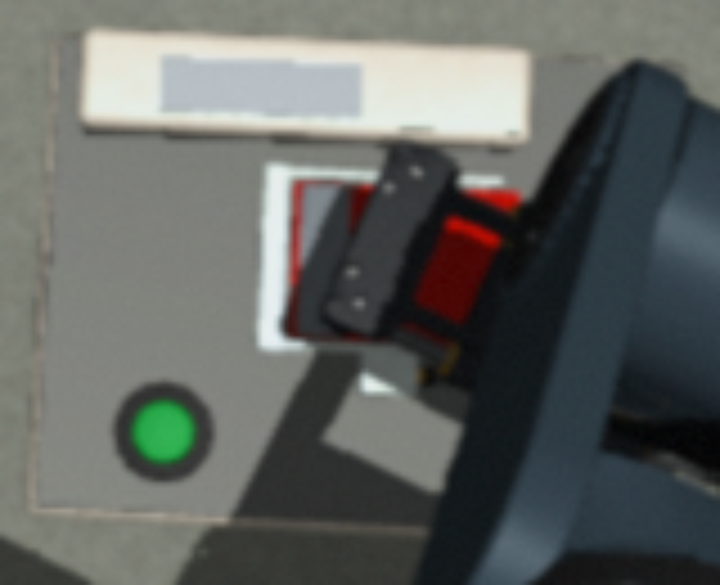

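The hand hides the clip, but the pose follows the arc. Continuing at half speed over the plate edge.

Request:
jog_arm --motion '[0.001,0.057,0,0,0,-0.5,0.655,0.001,0.057,0,0,0,-0.5,0.655,0.001,0.057,0,0,0,-0.5,0.655,0.001,0.057,0,0,0,-0.5,0.655,0.001,0.057,0,0,0,-0.5,0.655]'

```text
time: 8.3
position: [0.5768, -0.14, 0.0991]
tool_rot: [0.118, 0.993, -0.001, -0.001]
ft_force: [-3.8, -6.1, -0.2]
grip_width: 0.015
grip_force: 3.4
```

```bash
python3 -c "
from h import *
st()"
```

```text
r 0.0642 theta 1.088  ft tool [ 2.29 -6.85  0.23] w 0.015 alpha-90 1.104 z 0.0991 t 8.3
```

Request:
jog_arm --motion '[0.001,0.057,0,0,0,-0.5,0.655,0.001,0.057,0,0,0,-0.5,0.655]'

```text
time: 8.55
position: [0.5785, -0.1346, 0.0992]
tool_rot: [0.084, 0.996, 0.0, 0.0]
ft_force: [-0.4, -2.3, -0.6]
grip_width: 0.0152
grip_force: 1.3
```

```bash
python3 -c "
from h import *
st()"
```

```text
r 0.0647 theta 1.176  ft tool [ 0.03 -2.33  0.6 ] w 0.0152 alpha-90 1.172 z 0.0992 t 8.55
```

Request:
jog_arm --motion '[0.001,0.057,0,0,0,-0.5,0.655,0.001,0.057,0,0,0,-0.5,0.655]'

```text
time: 8.8
position: [0.5791, -0.1299, 0.0992]
tool_rot: [0.049, 0.999, -0.0, -0.0]
ft_force: [-2.3, -2.5, -0.8]
grip_width: 0.0152
grip_force: 1.2
```

```bash
python3 -c "
from h import *
st()"
```

```text
r 0.0646 theta 1.250  ft tool [ 2.02 -2.76  0.81] w 0.0152 alpha-90 1.242 z 0.0992 t 8.8
```

Request:
jog_arm --motion '[0.001,0.05,0,0,0,-0.44,0.655,0,0,0,0,0,0,0.655]'

```text
time: 9.05
position: [0.5793, -0.1277, 0.0992]
tool_rot: [0.035, 0.999, 0.0, 0.0]
ft_force: [-0.9, -2.0, -0.6]
grip_width: 0.0154
grip_force: 0.6
```

Request:
jog_arm --motion '[0.001,0.05,0,0,0,-0.44,0.655,0,0,0,0,0,0,0.655]'

```text
time: 9.3
position: [0.5794, -0.126, 0.0992]
tool_rot: [0.02, 1.0, 0.0, 0.0]
ft_force: [-1.4, -1.6, -0.0]
grip_width: 0.0147
grip_force: 0.8
```

Request:
jog_arm --motion '[0.001,0.05,0,0,0,-0.44,0.655,0,0,0,0,0,0,0.655]'

```text
time: 9.55
position: [0.5794, -0.124, 0.0991]
tool_rot: [0.004, 1.0, 0.0, 0.0]
ft_force: [-1.6, -2.0, 0.4]
grip_width: 0.015
grip_force: 0.9
```

```bash
python3 -c "
from h import *
st()"
```

```text
r 0.0647 theta 1.341  ft tool [ 1.56 -1.99 -0.39] w 0.015 alpha-90 1.332 z 0.0991 t 9.55
```

Request:
jog_arm --motion '[0.001,0.05,0,0,0,-0.44,0.655,0,0,0,0,0,0,0.655]'

```text
time: 9.8
position: [0.5794, -0.1219, 0.0992]
tool_rot: [-0.011, 1.0, 0.0, 0.0]
ft_force: [-1.3, -1.6, 0.1]
grip_width: 0.0151
grip_force: 0.9
```

Request:
jog_arm --motion '[0.001,0.05,0,0,0,-0.44,0.655,0,0,0,0,0,0,0.655]'

```text
time: 10.05
position: [0.5793, -0.1199, 0.0992]
tool_rot: [-0.026, 1.0, 0.0, -0.0]
ft_force: [-1.6, -1.1, 0.1]
grip_width: 0.0151
grip_force: 0.9
```

Request:
jog_arm --motion '[0.001,0.05,0,0,0,-0.44,0.655,0,0,0,0,0,0,0.655]'

```text
time: 10.3
position: [0.5791, -0.1179, 0.0992]
tool_rot: [-0.042, 0.999, 0.0, 0.0]
ft_force: [-1.4, -0.8, -0.5]
grip_width: 0.0149
grip_force: 0.9
```

Request:
jog_arm --motion '[0.001,0.05,0,0,0,-0.44,0.655,0,0,0,0,0,0,0.655]'

```text
time: 10.55
position: [0.579, -0.1159, 0.0992]
tool_rot: [-0.057, 0.998, 0.0, 0.0]
ft_force: [-2.3, -1.6, 0.3]
grip_width: 0.0147
grip_force: 0.9
```

Request:
jog_arm --motion '[0.001,0.05,0,0,0,-0.44,0.655,0,0,0,0,0,0,0.655]'

```text
time: 10.8
position: [0.5787, -0.114, 0.0992]
tool_rot: [-0.072, 0.997, 0.0, 0.0]
ft_force: [-1.3, -2.2, -0.2]
grip_width: 0.0151
grip_force: 0.9
```

Request:
jog_arm --motion '[0.001,0.05,0,0,0,-0.44,0.655,0,0,0,0,0,0,0.655]'

```text
time: 11.05
position: [0.5784, -0.1121, 0.0992]
tool_rot: [-0.088, 0.996, -0.0, 0.0]
ft_force: [-0.9, -1.8, 0.3]
grip_width: 0.015
grip_force: 1.1
```

Request:
jog_arm --motion '[0.001,0.05,0,0,0,-0.44,0.655,0,0,0,0,0,0,0.655]'

```text
time: 11.3
position: [0.5781, -0.111, 0.0992]
tool_rot: [-0.104, 0.995, -0.001, 0.0]
ft_force: [-1.2, -5.1, -0.8]
grip_width: 0.0153
grip_force: 2.3
```

Contact with the buffer: the tab force is up about 3 N. A tiny bit more, then hold.

Request:
jog_arm --motion '[0,0.012,0,0,0,0,0.655,0,0,0,0,0,0,0.655,0,0,0,0,0,0,0.655,0,0,0,0,0,0,0.655]'

```text
time: 11.8
position: [0.5781, -0.1109, 0.0992]
tool_rot: [-0.104, 0.995, -0.001, 0.0]
ft_force: [-1.5, -5.6, -1.9]
grip_width: 0.0148
grip_force: 2.7
```

```bash
python3 -c "
from h import *
st()"
```

```text
r 0.0647 theta 1.545  ft tool [ 2.6  -5.21  1.93] w 0.0148 alpha-90 1.548 z 0.0992 t 11.8
```

Request:
jog_arm --motion '[0,0,0,0,0,0,0.3,0,0,0,0,0,0,0.3,0,0,0,0,0,0,0.3,0,0,-0.3,0,0,0,0.3,0,0,-0.6,0,0,0,0.3,0,0,-0.8,0,0,0,0.3,0,0,-0.4,0,0,0,1,0,0,0,0,0,0,1]'

```text
time: 12.8
position: [0.5787, -0.1099, 0.1847]
tool_rot: [-0.103, 0.995, -0.001, 0.002]
ft_force: [-0.9, 0.0, -0.8]
grip_width: 0.0175
grip_force: 0.0
```

```bash
python3 -c "
from h import *
to([.534,.0095,.095]);"
```

```text
pos [ 0.5787 -0.1099  0.1847] tooly deg 101.82 tilt [ 0.0032 -0.0011 -1.    ] shift units [0.489 3.156 2.236] ft [-0.9   0.   -0.78] w 0.0175 t 12.8
```

Request:
jog_arm --motion '[0.12,0.63,0,0,0,0,1,0.12,0.63,0,0,0,0,1,0.12,0.63,0,0,0,0,1,0.12,0.63,0,0,0,0,1,0,0.63,0.5,0,0,0,1,0,0,0.8,0,0,0,1,0,0,0.8,0,0,0,1,0,0,0.1,0,0,0,1,0,0,0,0,0,0,1,0,0,0,0,0,0,1]' --grip_force 20

```text
time: 14.05
position: [0.5342, 0.0097, 0.0963]
tool_rot: [-0.103, 0.995, -0.0, 0.001]
ft_force: [0.2, 0.3, 0.6]
grip_width: 0.0006
grip_force: 0.0
```

```bash
python3 -c "
from h import *
to([.534,.0095,.079]);cv2.imwrite('pics/s4.png',cv2.resize(robot.camera('scene')[130:260,190:370],None,fx=4,fy=4))"
```

```text
pos [0.5342 0.0097 0.0963] tooly deg 101.82 tilt [ 2.6e-03 -5.0e-04 -1.0e+00] shift units [ 0.006 -0.003  0.433] ft [0.22 0.27 0.59] w 0.0006 t 14.05
```

View pics/s4.png

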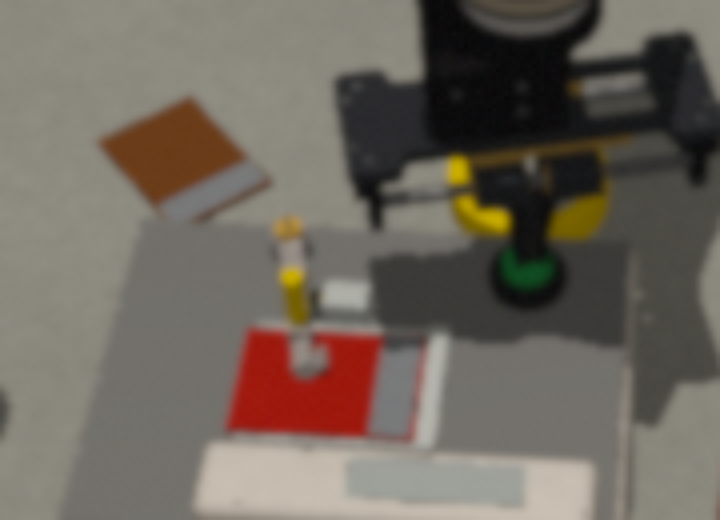

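The clip tip sits on the plate (crop 312,362), the arm is at the buffer (318,298), and the fingers are just over the green button (530,265). Next I press slowly.

Request:
jog_arm --motion '[0,0,0.1,0,0,0,1,0,0,0.1,0,0,0,1,0,0,0,0,0,0,1]'

```text
time: 14.48
position: [0.5343, 0.0094, 0.0876]
tool_rot: [-0.103, 0.995, -0.0, 0.001]
ft_force: [0.3, 0.3, 4.1]
grip_width: 0.0004
grip_force: 2.3
```

Request:
jog_arm --motion '[0,0,0.08,0,0,0,1,0,0,0,0,0,0,1]'

```text
time: 14.72
position: [0.5344, 0.0094, 0.0871]
tool_rot: [-0.103, 0.995, -0.001, 0.002]
ft_force: [-3.6, -0.0, 24.6]
grip_width: 0.0002
grip_force: 12.0
```

Request:
jog_arm --motion '[0,0,0,0,0,0,1,0,0,-0.15,0,0,0,1,0,0,0,0,0,0,1]'

```text
time: 15.1
position: [0.5343, 0.0094, 0.0906]
tool_rot: [-0.103, 0.995, -0.0, 0.001]
ft_force: [2.4, 0.2, 2.5]
grip_width: 0.0005
grip_force: 1.5
```

```bash
python3 -c "
from h import *
st()
c=[(n,robot.calibration(n),p) for n,p in (('top',(330.8,235.5)),('scene',(321.4,195.7)))]
A=[np.array([[k['fx'],0,k['cx']],[0,k['fy'],k['cy']],[0,0,1]])@np.c_[k['R'],k['t']] for _,k,_ in c]
X=cv2.triangulatePoints(A[0],A[1],np.array(c[0][2]),np.array(c[1][2]));print((X[:3]/X[3]).T)"
```

```text
r 0.1349 theta 2.766  ft tool [-2.4  -0.34 -2.45] w 0.0005 alpha-90 1.547 z 0.0906 t 15.1
[[0.53369672 0.00909387 0.07178755]]
```

The spring profile (2.5 N, 4.1 N, then a hard stop) confirms the button went fully down. Next I return to the tab with the fork open.

Request:
jog_arm --motion '[0,0,-0.8,0,0,0,1,0,0,-0.9,0,0,0,0.3,0,0,-0.65,0,0,0,0.3,-0.12,-0.6,0,0,0,0,0.3,-0.12,-0.6,0,0,0,0,0.3,-0.12,-0.6,0,0,0,0,0.3,-0.12,-0.6,0,0,0,0,0.3,0,-0.6,0,0,0,0,0.3,0,0,0,0,0,0,0.3,0,0,0,0,0,0,0.3]' --grip_force 30

```text
time: 16.35
position: [0.576, -0.1037, 0.1837]
tool_rot: [-0.103, 0.995, 0.001, -0.001]
ft_force: [-0.6, -0.3, -0.2]
grip_width: 0.0303
grip_force: 0.0
```

```bash
python3 -c "
from h import *
to([.5784,-.112,.0992])
im=robot.camera('scene')
for c,s,l in blobs(im,(15,120,100),(35,255,255),(205,180,300,225)): print(c,s,ray('scene',(c[0],s[1]+2),.112),ray('scene',c,.095))"
```

```text
pos [ 0.576  -0.1037  0.1837] tooly deg 101.78 tilt [-1.2e-03  9.0e-04 -1.0e+00] shift units [-0.018 -0.219  2.112] ft [-0.64 -0.34 -0.2 ] w 0.0303 t 16.35
[261.7 186.6] [259, 185, 6, 5, 23] [ 0.54782335 -0.11816305  0.112     ] [ 0.53075109 -0.12179259  0.095     ]
[263.3 203.9] [261, 197, 6, 15, 72] [ 0.58210042 -0.11097498  0.112     ] [ 0.58089421 -0.11279001  0.095     ]
```

Request:
jog_arm --motion '[-0.02,-0.22,0.2,0,0,0,0.3,0,0,0.6,0,0,0,0.3,0,0,0.6,0,0,0,0.3,0,0,0.5,0,0,0,0.3,0,0,0.2,0,0,0,0.3,0,0,0,0,0,0,0.655,0,0,0,0,0,0,0.655,0,0,0,0,0,0,0.655]'

```text
time: 17.4
position: [0.5797, -0.1125, 0.1008]
tool_rot: [-0.103, 0.995, -0.0, 0.001]
ft_force: [-0.4, 0.1, 0.2]
grip_width: 0.016
grip_force: 0.0
```

```bash
python3 -c "
from h import *
st()"
```

```text
r 0.0660 theta 1.516  ft tool [ 0.35  0.13 -0.18] w 0.016 alpha-90 1.547 z 0.1008 t 17.4
```

Request:
jog_arm --motion '[0.001,-0.057,0,0,0,0.5,0.655,0.001,-0.057,0,0,0,0.5,0.655,0.001,-0.057,0,0,0,0.5,0.655,0.001,-0.057,0,0,0,0.5,0.655,0.001,-0.057,0,0,0,0.5,0.655,0.001,-0.057,0,0,0,0.5,0.655,0.001,-0.057,0,0,0,0.5,0.655,0.001,-0.057,0,0,0,0.5,0.655,0.001,-0.057,0,0,0,0.5,0.655,0.001,-0.057,0,0,0,0.5,0.655,0.001,-0.057,0,0,0,0.5,0.655,0.001,-0.057,0,0,0,0.5,0.655]'

```text
time: 18.9
position: [0.5791, -0.1397, 0.1]
tool_rot: [0.107, 0.994, -0.0, -0.0]
ft_force: [-0.4, 2.3, 1.8]
grip_width: 0.0149
grip_force: 1.3
```

```bash
python3 -c "
from h import *
st()"
```

```text
r 0.0662 theta 1.102  ft tool [ 0.89  2.13 -1.83] w 0.0149 alpha-90 1.126 z 0.1 t 18.9
```

Request:
jog_arm --motion '[0.004,-0.1135,0,0,0,1,0.655,0.004,-0.1135,0,0,0,1,0.655,0.004,-0.1135,0,0,0,1,0.655,0.004,-0.1135,0,0,0,1,0.655,0.004,-0.1135,0,0,0,1,0.655,0.004,-0.1135,0,0,0,1,0.655,0.004,-0.1135,0,0,0,1,0.655,0.004,-0.1135,0,0,0,1,0.655,0.004,-0.1135,0,0,0,1,0.655,0.004,-0.1135,0,0,0,1,0.655,0,0,0,0,0,0,0.3,0,0,0,0,0,0,0.3]'

```text
time: 20.4
position: [0.5554, -0.1777, 0.0998]
tool_rot: [0.44, 0.898, -0.0, 0.0]
ft_force: [0.1, 0.6, 0.4]
grip_width: 0.0265
grip_force: 0.0
```

```bash
python3 -c "
from h import *
st()"
```

```text
r 0.0674 theta 0.419  ft tool [ 0.39  0.4  -0.38] w 0.0265 alpha-90 0.43099999999999994 z 0.0998 t 20.4
```

Clip swung back to about 0.42. I lift, move the arm clear, and look.

Request:
jog_arm --motion '[0,0,-0.3,0,0,0,0.3,0,0,-0.8,0,0,0,0.3,0,0,-1,0,0,0,0.3,0,0,-1,0,0,0,0.3,0.9,-0.3,-0.3,0,0,0,0.3,0.9,-0.3,0,0,0,0,0.3,0.9,-0.3,0,0,0,0,0.3,0.9,-0.3,0,0,0,0,0.3,0.9,0,0,0,0,0,0.3,0.9,0,0,0,0,0,0.3,0.9,0,0,0,0,0,0.3,0.9,0,0,0,0,0,0.3]'

```text
time: 21.9
position: [0.3404, 0.0217, 0.2367]
tool_rot: [0.44, 0.898, 0.0, 0.001]
ft_force: [0.6, -0.1, 0.6]
grip_width: 0.0304
grip_force: 0.0
```

```bash
python3 -c "
from h import *
st()
im=robot.camera('top');cv2.imwrite('pics/top5.png',cv2.resize(im[138:270,295:455],None,fx=4.5,fy=4.5,interpolation=cv2.INTER_CUBIC))
a=cv2.imread('pics/top0.png')
for i in (a,im):
  for c,s,l in blobs(i,(0,150,80),(6,255,255),(350,140,460,270)): print(c,s)
  for c,s,l in blobs(i,(15,120,100),(35,255,255),(390,215,460,270)): print('y',c,s)"
```

```text
r 0.2271 theta 3.786  ft tool [-0.46  0.43 -0.56] w 0.0304 alpha-90 0.42999999999999994 z 0.2367 t 21.9
[390.8 198.6] [372, 181, 38, 37, 1288]
[360. 197.] [360, 188, 1, 19, 19]
y [433.8 231.9] [431, 229, 7, 7, 39]
y [400.  246.9] [396, 244, 8, 7, 43]
[389.3 198.3] [370, 181, 39, 36, 1281]
y [429.8 225.8] [427, 223, 7, 7, 38]
y [399.9 247. ] [396, 244, 8, 7, 44]
```

View pics/top5.png

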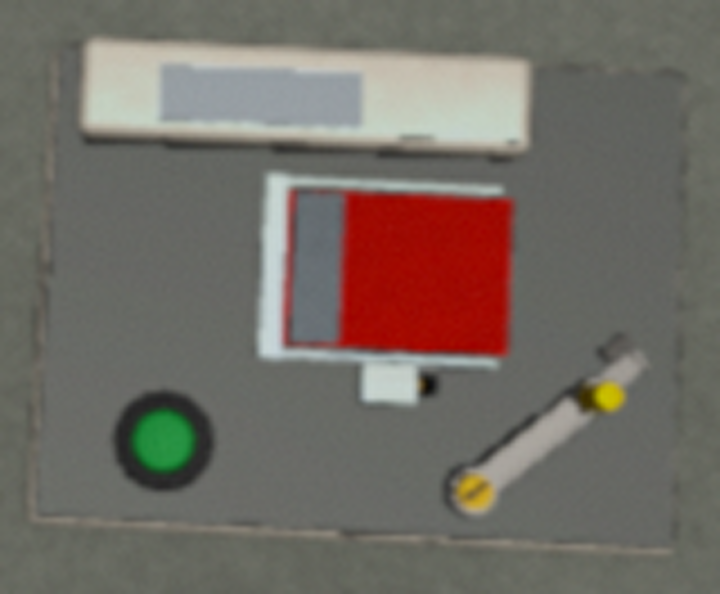

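The plate moved about 2.8 mm towards the fence, and the clip and button are clear. Now I compare its edge with the held state in the scene view.

```bash
python3 -c "
from h import *
a=cv2.imread('pics/s4.png');b=cv2.resize(robot.camera('scene')[130:260,190:370],None,fx=4,fy=4);cv2.imwrite('pics/s6.png',b)
s0=cv2.resize(cv2.imread('pics/scene0.png')[130:260,190:370],None,fx=4,fy=4)
for n,i in (('start',s0),('held',a),('now',b)):
  i=i.astype(float);res=[]
  for rows,x0,x1 in (((385,425),180,300),((385,425),340,420)):
    d=(i[rows[0]:rows[1]]); r=np.array([np.arange(x0,x1)[k[x0:x1].clip(0)>0].mean() if 0 else 0 for k in []])
    red=d[:,:,2]-d[:,:,1]
    f=[]
    for row in red:
        seg=row[x0:x1];h=(seg.max()+seg.min())/2;w=seg>h;j=np.flatnonzero(w[1:]!=w[:-1])[0];f.append(x0+j+(h-seg[j])/(seg[j+1]-seg[j]))
    res.append(np.median(f))
  print(n,np.round(res,2))
"
```

```text
start [225.32 364.82]
held [230.98 370.98]
now [230.9  371.09]
```

```bash
python3 -c "
from rig import robot
print(robot.hand_in())"
```

```text
the job is handed in; nothing more can be done
None
```

I handed the job in at about 22 s; no verdict came back. The clip pressed the buffer at an estimated 5 N, the button bottomed out under the held plate, the clip is swung back clear, and the plate sits where it was when held against the fence.

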